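Hold back the spring keeper over the bolt

TASK

In the twin fixture, one nest holds the hex bolt and the other the hex nut, each kept in by a spring-return keeper. Find which one holds the bolt, draw that keeper out by its upright tab until its pointer stands level with the mark line on its clip, and finish while still holding it there against the spring, so that the bolt could be lifted out. Leave the other keeper home, the bolt and the nut standing in their nests, and the things lying around where they are.

Things in the scene. Friction and masses are not known exactly. Their poses are not given: they have to be found in the camera images.
- fixture: The twin holding fixture, fixed: a steel plate 200 x 210 x 12 mm on four 30 mm feet (top 42 mm above the table), with two stations 110 mm apart, each a nest at the far end and a flat steel keeper sliding between two rails. Origin at the table surface, midway between the stations; the plate reaches 102 mm to -x, 98 mm to +x. x points from the pull tabs to the nests, y to the left station, z up.
- keeper_left (a joint): The left station's keeper (y = +55 mm in the fixture's frame): how far it is drawn out, in m; 0 is fully home, grows as the keeper is drawn along the fixture's -x, end stop at 0.056. A spring always pulls it home: 3 N at home, rising by 1.5 N for every 10 mm. It springs back when let go. A steel strip, top 66 mm above the table, that ends in a fork over the part in the nest.
- grip_left (a point): A point in the left keeper's upright pull tab, on its centre line and 21 mm below its top edge; moves with the keeper. The tab is a steel plate 12 mm thick along the fixture's x, 36 mm wide along y, top 119 mm above the table, its faces free from 72 mm up. Nothing near it on the fixture is higher than 72 mm but the other tab, 110 mm away, and the part in the nest, 100 mm away in +x.
- pointer_left (a point): The left keeper's pointer: the end of a steel bar 3 mm wide that sticks out sideways from the keeper over its outer rail, 64 mm above the table. It moves with the keeper; with the keeper home it lies 30 mm to the +x side of the tab's middle.
- mark_left (a point): The left station's release mark: a dark line 2 mm wide across the top of the small aluminium clip, 12 mm long, that sits on the outer rail. The clip is fixed, set anywhere from 31 to 50 mm to the -x side of the pointer's home place. Its axes are those of the fixture. The keeper is at the mark when pointer and mark are level along the fixture's x.
- nest_left (a point): Centre of the floor of the left nest, 42 mm above the table, inside a low collar 39 mm across and 8 mm high; 70 mm to the fixture's +x, y = +55 mm.
- keeper_right (a joint): The right station's keeper (y = -55 mm in the fixture's frame): how far it is drawn out, in m; 0 is fully home, grows as the keeper is drawn along the fixture's -x, end stop at 0.056. A spring always pulls it home: 3 N at home, rising by 1.5 N for every 10 mm. It springs back when let go. A steel strip, top 66 mm above the table, that ends in a fork over the part in the nest.
- grip_right (a point): A point in the right keeper's upright pull tab, on its centre line and 21 mm below its top edge; moves with the keeper. The tab is a steel plate 12 mm thick along the fixture's x, 36 mm wide along y, top 119 mm above the table, its faces free from 72 mm up. Nothing near it on the fixture is higher than 72 mm but the other tab, 110 mm away, and the part in the nest, 100 mm away in +x.
- pointer_right (a point): The right keeper's pointer: the end of a steel bar 3 mm wide that sticks out sideways from the keeper over its outer rail, 64 mm above the table. It moves with the keeper; with the keeper home it lies 30 mm to the +x side of the tab's middle.
- mark_right (a point): The right station's release mark: a dark line 2 mm wide across the top of the small aluminium clip, 12 mm long, that sits on the outer rail. The clip is fixed, set anywhere from 31 to 50 mm to the -x side of the pointer's home place. Its axes are those of the fixture. The keeper is at the mark when pointer and mark are level along the fixture's x.
- nest_right (a point): Centre of the floor of the right nest, 42 mm above the table, inside a low collar 39 mm across and 8 mm high; 70 mm to the fixture's +x, y = -55 mm.
- bolt_center (a point): Centre of the hex bolt, a loose steel bolt standing on its head in one of the two nests: head 28 x 25 mm and 10 mm thick, shank 16 mm across, 72 mm tall in all; the point is half-way up. The fork straddles its shank above the head.
- nut_center (a point): Centre of the hex nut, a loose brown nut 35 x 30 x 16 mm lying in the other nest; the point is half-way up.
- wedge: A bystander, not to be disturbed: wooden wedge 34 x 120 x 28 mm lying right of the fixture. Origin at the centre of its underside.
- elbow: A bystander, not to be disturbed: brass pipe elbow 59 x 59 x 35 mm lying left of the fixture. Origin at the centre of its underside.
- chisel: A bystander, not to be disturbed: steel cold chisel 24 x 178 x 18 mm lying in front of the fixture, near the left edge of the table. Origin at the centre of its underside.

How it is judged (in metres and radians):
At the end, for the whole second after the job is handed in: The keeper over the bolt is drawn out with its pointer within 5 mm of the mark line, held there by the fingers (at least 2 N); the other keeper is home (within 4 mm); bolt and nut stand in their own nests (within 12 mm of the centre, on the floor, upright) (((horizontal distance between bolt_center and nest_left below 0.012 m and x of pointer_left in the frame of mark_left between -0.005 and 0.005 m and contact force between the fingers and keeper_left above 2 N and value of joint keeper_right below 0.004 m and horizontal distance between nut_center and nest_right below 0.012 m) or (horizontal distance between bolt_center and nest_right below 0.012 m and x of pointer_right in the frame of mark_right between -0.005 and 0.005 m and contact force between the fingers and keeper_right above 2 N and value of joint keeper_left below 0.004 m and horizontal distance between nut_center and nest_left below 0.012 m)) and angle between each of bolt_center, nut_center's own z axis and vertical below 0.15 rad and height (world z) of bolt_center below 0.085 m and height (world z) of nut_center below 0.057 m); the arm keeps its last pose, push and grip.
It fails at once if the keeper over the nut is drawn out by more than 8 mm ((horizontal distance between nut_center and nest_left below 0.03 m and value of joint keeper_left above 0.008 m) or (horizontal distance between nut_center and nest_right below 0.03 m and value of joint keeper_right above 0.008 m)).
It fails at once if a bystander is moved by more than 20 mm (distance of any of wedge, elbow, chisel from where it was at the start of the episode above 0.02 m).
It also fails if it takes over 32 s, if anything falls off the work surface, if the arm or the gripper's body presses on something with over 40 N, if the wrist force passes 120 N, or if a joint passes its speed limit or range.

ROBOT

A 7-joint arm with a two-finger parallel gripper is mounted at the origin on a cart in front of the work surface, level with it; the furniture and walls round the work are solid. World frame = base frame: x ahead of the robot, y to its left, z up, the work surface at z = 0. Lengths are in m, angles in degrees, forces in N, time in s.
With the tool pointing down it reaches from about 0.425 to 0.8 m from the base axis. Payload 8.3 kg.
Tool frame: the origin (TCP) lies between the finger pads; the fingertips stand 17 mm ahead of it and the grasp point (between the pads) lies 2 mm behind it; z points along the fingers, y is the line along which they close (so a half turn about z gives the same grasp; the last joint's range is limited). The gripper opens to 85 mm and grips with 20 to 120 N. Pads are 22 mm wide; open, the fingers measure 114 mm over their backs; the gripper's body (76 mm by 85 mm) begins 54 mm behind the grasp point. The pads swing forward as they close: fully open they stand 13 mm farther back than shut.
Start: joints at [-71.557, 21.967, 0.94, 78.501, -0.361, 79.538, -2.664], TCP at [0.235, 0.579, 0.248] pointing down, gripper open.
Joint ranges: [-169.22, 169.22], [-14.56, 117.87], [-87.37, 89.26], [10.42, 133.3], [-82.24, 262.24], [0.94, 117.77], [-172.7, 172.7]. Speed limits (degrees/s): [136.94, 136.94, 172.46, 172.46, 180, 180, 180].

INTERFACE

Orientations are given as [roll, pitch, yaw] about the fixed x, y, z axes, in that order (R = Rz(yaw) Ry(pitch) Rx(roll)).
In Python, from bench import ctrl gives the robot as it stands.
- The arm moves only by the tool step_arm, never from a script. Its argument "increments" is a list that holds one entry, the list of rows, each a list of 7 numbers: the shift along the tool's x, y, z normalised to -1 to 1, where 1 is 0.02 m, then the turn, a rotation vector about the tool's x, y, z normalised to -1 to 1, where 1 is 0.15 rad, then the closure, from -1 (fully open) to 1 (shut), so that 0 is half open. A call has 1 to 8 rows; each row shifts and turns the commanded pose from where the row before left it, along the tool's axes as they then stand; what a row does not reach is not made up. A row lasts 1/10 s, in which the tool goes at most 50 mm and 8.59 degrees, less where a joint would pass 70% of its speed; a pose out of reach is approached as far as the arm can. A call with a number of a shift or a turn outside -1 to 1 is refused whole. A call with a gripper value outside its range is refused whole. The fingers move at their own pace and stop on an object; "newtons" is the grip in N (left out, the last holds). Time passes only in rows, so rows that do not move let the fingers close. It gives the time, the measured TCP pose, the force, the opening and the grip force at its end, in the units of the state.
- ctrl.get_state(): the state, without advancing time (a new reading comes with each control period).
- ctrl.read_camera(name): name is "scene" or "top"; returns the picture (420x560x3 uint8, blue, green, red); there is no depth.
- ctrl.camera_info(name): a dict with "intrinsics" (3x3 intrinsics, pixels), "R" (3x3) and "t" (3): a world point X has camera coordinates R X + t. Camera axes: x right, y down, z forward; pixel columns grow to the right and rows downward; lengths in m; the calibration is good to about 2 mm. A picture is of the moment at which its call begins. camera_info takes no time and is no camera call.
- ctrl.finish_job(): hands the job in; it is judged then, once.
The state is a dict: "clock": time; "joints": joint angles; "dq": joint speeds; "effort": joint torques, N m; "position": TCP position; "tcp_rot": TCP orientation; "contact_force": force on the tool from outside, world axes, zero at the start; "moment": the same for the moment, N m; "finger_gap": opening from 0.0 (shut) to 1.0 (fully open); "finger_force": force on a finger pad.
Only numpy, scipy, OpenCV 4.12 (cv2) and the standard library are available. Lean on these libraries where they do the work, as an engineer would, in place of code of your own. Each camera call takes 0.05 s, during which the arm holds its last target. There are 200 camera calls.

## Working session

There is one attempt and no reset: what is moved stays moved. The work goes in short steps, Python scripts to look and compute and a tool call to move; the robot and the scene stay as the last step left them, time stands still between calls to the robot, and variables do not carry over. Pictures are saved under pics/ and viewed, at most 10 in all, crops included, and the job is handed in when it is done.

Besides the shell and the picture viewer there is one more tool, called as name([rows], argument=value, ...), one row to a line, values as JSON. step_arm: Moves the arm, as the interface text tells. Scaled input: -1 to 1 covers 0.02 m each way for a shift and 0.15 rad each way for a turn. Its arguments: {"type":"object","properties":{"increments":{"type":"array"},"newtons":{"type":"number"}},"required":["increments"]}

```bash
mkdir -p pics
python3 - <<'E'
from bench import ctrl
import cv2
for n in("scene","top"):
    cv2.imwrite(f"pics/{n}0.png",ctrl.read_camera(n)); i=ctrl.camera_info(n); print(n,i["intrinsics"],i["R"],i["t"])
s=ctrl.get_state(); print(s["position"],s["tcp_rot"],s["clock"],s["finger_gap"])
E
```

```text
scene [[396.21222592   0.         276.60708168]
 [  0.         396.21222592 206.02325119]
 [  0.           0.           1.        ]] [[ 0.60996464 -0.79235819 -0.010566  ]
 [-0.40959933 -0.30384296 -0.86017896]
 [ 0.67835943  0.52900658 -0.50988285]] [-0.5445693   0.2324474   0.73339855]
top [[489.44867764   0.         283.89678472]
 [  0.         489.44867764 202.2534945 ]
 [  0.           0.           1.        ]] [[ 0.02097524 -0.99933648 -0.02977639]
 [-0.99548246 -0.01811731 -0.09320104]
 [ 0.09259974  0.03159678 -0.99520196]] [-0.2506971  0.5445293  1.1425497]
[0.23438905 0.57894123 0.24738166] [-1.79900716e+02 -1.11408494e-03  1.57958800e+02] 0.1 1.0013464771915075
```

View pics/scene0.png

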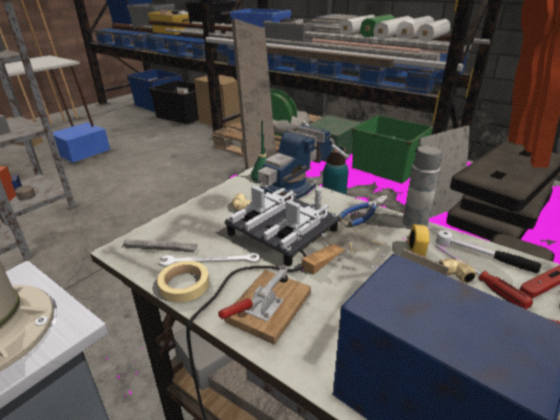

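View pics/top0.png

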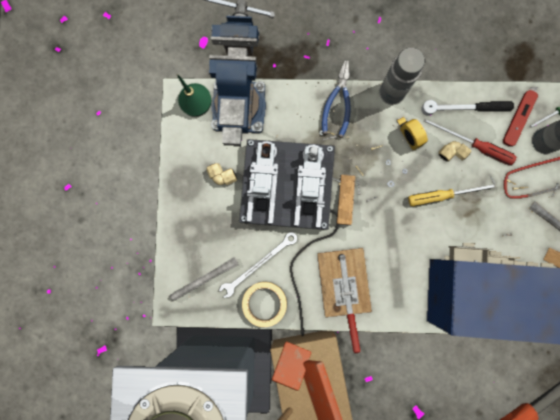

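The fixture is at about (288,185) in the top view, with its tabs towards the robot. One nest (right) shows a tall part, and the other (left) looks flat and dark. I'll enlarge both views.

Run:
```python
import cv2
a=cv2.imread("pics/top0.png")[130:240,230:350]; cv2.imwrite("pics/topc.png",cv2.resize(a,None,fx=5.4,fy=5.4,interpolation=cv2.INTER_CUBIC))
a=cv2.imread("pics/scene0.png")[175:265,215:345]; cv2.imwrite("pics/scenec.png",cv2.resize(a,None,fx=6,fy=6,interpolation=cv2.INTER_CUBIC))
```

```text
(no output)
```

View pics/topc.png

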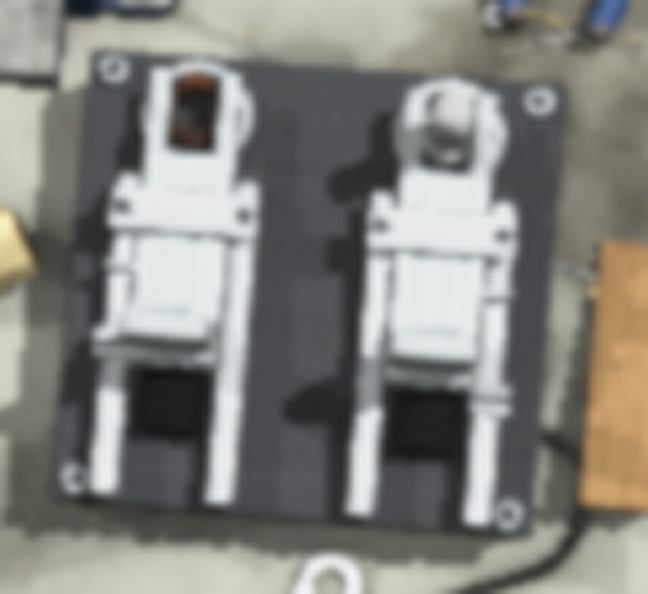

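View pics/scenec.png

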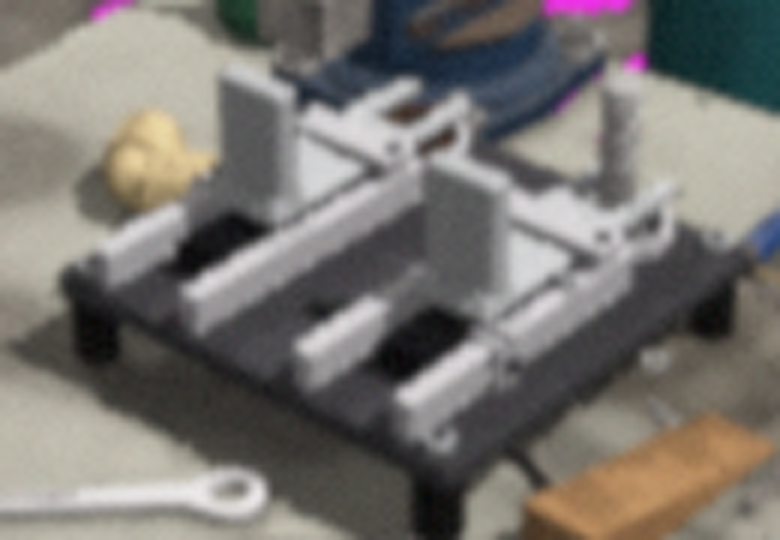

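The bolt stands in the right nest (bright tall shank, crop (450,110)) and the brown nut in the left (195,110). On the right side the pointer is at about (498,297) and the mark line at about (492,402).

```bash
cat > h.py <<'E'
import numpy as np
from bench import ctrl
def ray(name,uv,z):
    i=ctrl.camera_info(name);K,R,t=map(np.array,(i["intrinsics"],i["R"],i["t"]))
    c=-R.T@t; d=R.T@np.linalg.solve(K,[*uv,1]); return c+d*(z-c[2])/d[2]
def crop(p): return ((p[0]+.5)/5.4+229.5,(p[1]+.5)/5.4+129.5)
E
python3 - <<'E'
from h import *
from scipy.spatial.transform import Rotation as Ro
c=np.array([ray("top",crop(p),.042) for p in [(92,50),(567,85),(527,537),(53,497)]])
m=np.array([[.098,.105],[.098,-.105],[-.102,-.105],[-.102,.105]])
A=np.c_[m,np.zeros(4)]
r,e=Ro.align_vectors(c-c.mean(0),A-A.mean(0)); yaw=r.as_euler('xyz')[2]
cs,sn=np.cos(yaw),np.sin(yaw);R2=np.array([[cs,-sn],[sn,cs]])
o=c[:,:2].mean(0)-R2@m.mean(0)
print("yaw",np.degrees(yaw),"o",o,"err",e,(c[:,:2]-o)@R2-m)
for n,p,z in [("ptr",(498,297),.064),("mark",(492,402),.062),("boltTop",(455,105),.114),("tabtop?",(430,348),.119)]:
    w=ray("top",crop(p),z)[:2]; print(n,w,(w-o)@R2)
print("grip world",o+R2@[-.03,-.055])
def px(f,z,n="scene"):
    i=ctrl.camera_info(n);X=np.r_[o+R2@f,z];q=i["intrinsics"]@(i["R"]@X+i["t"]);return q[:2]/q[2]
print([(px([-.03+a,-.055+b],.119)-[215,175])*6 for a in(-.006,.006) for b in(.018,-.018)])
print((px([0,-.08],.064)-[215,175])*6,(px([-.042,-.08],.062)-[215,175])*6)
E
```

```text
yaw -3.6885146930028383 o [ 0.59401639 -0.24671114] err 0.0044944723564093675 [[-0.00171191 -0.00094331]
 [-0.00084752  0.00050565]
 [ 0.00126433  0.00267181]
 [ 0.0012951  -0.00223416]]
ptr [ 0.58767134 -0.32748774] [-0.00113536 -0.08101746]
mark [ 0.54301967 -0.32565745] [-0.04581229 -0.08206351]
boltTop [ 0.65992195 -0.30658251] [ 0.06962069 -0.0555075 ]
tabtop? [ 0.55926532 -0.2978909 ] [-0.03138658 -0.05330936]
grip world [ 0.56054026 -0.29966724]
[array([411.97558617, 154.32564169]), array([486.02291063, 185.62194262]), array([432.32815974, 142.37582157]), array([506.20374302, 173.1233354 ])]
[555.94438422 276.90982974] [488.30774362 327.16862961]
```

step_arm([
  [[-1,0.2,0,0,0,1,-1],[-1,0.2,0,0,0,1,-1],[-1,0.2,0,0,0,1,-1],[-1,0.2,0,0,0,1,-1],[-1,0.2,0,0,0,1,-1],[-1,0.2,0,0,0,1,-1],[-1,0.2,0,0,0,1,-1],[-1,0.2,0,0,0,1,-1]],
], newtons=60)

```text
clock: 0.9
position: [0.3515, 0.4778, 0.2476]
tcp_rot: [-180.0, 0.1, 88.8]
contact_force: [0.3, -0.4, -0.8]
finger_gap: 0.999
finger_force: 0.0
```

step_arm([
  [[-1,0.5,0,0,0,0.33,-1],[-1,0.5,0,0,0,0,-1],[-1,0.5,0,0,0,0,-1],[-1,0.5,0,0,0,0,-1],[-1,0.5,0,0,0,0,-1],[-1,0.5,0,0,0,0,-1],[-1,0.5,0,0,0,0,-1],[-1,0.5,0,0,0,0,-1]],
])

```text
clock: 1.7
position: [0.4219, 0.3131, 0.2481]
tcp_rot: [-180.0, 0.0, 86.5]
contact_force: [0.7, 0.5, 0.5]
finger_gap: 1.0
finger_force: 0.0
```

step_arm([
  [[-1,0.5,0,0,0,0,-1],[-1,0.5,0,0,0,0,-1],[-1,0.5,0,0,0,0,-1],[-1,0.5,0,0,0,0,-1],[-1,0.5,0,0,0,0,-1],[-1,0.5,0,0,0,0,-1],[-1,0.5,0,0,0,0,-1],[-1,0.5,0,0,0,0,-1]],
])

```text
clock: 2.5
position: [0.4914, 0.1484, 0.2482]
tcp_rot: [-180.0, 0.0, 86.5]
contact_force: [-0.1, -0.2, 0.4]
finger_gap: 0.998
finger_force: 0.0
```

step_arm([
  [[-1,0.4,0,0,0,0,-1],[-1,0.4,0,0,0,0,-1],[-1,0.4,0,0,0,0,-1],[-1,0.4,0,0,0,0,-1],[-1,0.4,0,0,0,0,-1],[-1,0.4,0,0,0,0,-1],[-1,0.4,0,0,0,0,-1],[-1,0.4,0,0,0,0,-1]],
])

```text
clock: 3.3
position: [0.5449, -0.0152, 0.2481]
tcp_rot: [-180.0, -0.0, 86.5]
contact_force: [0.0, -0.4, -0.9]
finger_gap: 1.0
finger_force: 0.0
```

step_arm([
  [[-1,0,0,0,0,0,-1],[-1,0,0,0,0,0,-1],[-1,0,0,0,0,0,-1],[-1,0,0,0,0,0,-1],[-1,0,0,0,0,0,-1],[-1,0,0,0,0,0,-1],[-1,0,0,0,0,0,-1],[-1,0,0,0,0,0,-1]],
])

```text
clock: 4.1
position: [0.5343, -0.1747, 0.2481]
tcp_rot: [-180.0, -0.0, 86.5]
contact_force: [0.1, 0.4, -0.5]
finger_gap: 1.0
finger_force: 0.0
```

step_arm([
  [[-1,0.28,0,0,0,0,-1],[-1,0.28,0,0,0,0,-1],[-1,0.28,0,0,0,0,-1],[-1,0.28,0,0,0,0,-1],[-1,0.28,0,0,0,0,-1],[-0.9,0.28,0,0,0,0,-1],[0,0,0,0,0,0,-1],[0,0,0,0,0,0,-1]],
])

```text
clock: 4.9
position: [0.5604, -0.2939, 0.2478]
tcp_rot: [-179.9, -0.0, 86.4]
contact_force: [-0.3, -0.0, 0.9]
finger_gap: 1.002
finger_force: 0.0
```

Run:
```python
from bench import ctrl
import cv2
a=ctrl.read_camera("scene")[150:265,205:355]; cv2.imwrite("pics/s1.png",cv2.resize(a,None,fx=5.2,fy=5.2,interpolation=cv2.INTER_CUBIC))
print(ctrl.get_state()["position"])
```

```text
[ 0.56069105 -0.29309741  0.24797201]
```

View pics/s1.png

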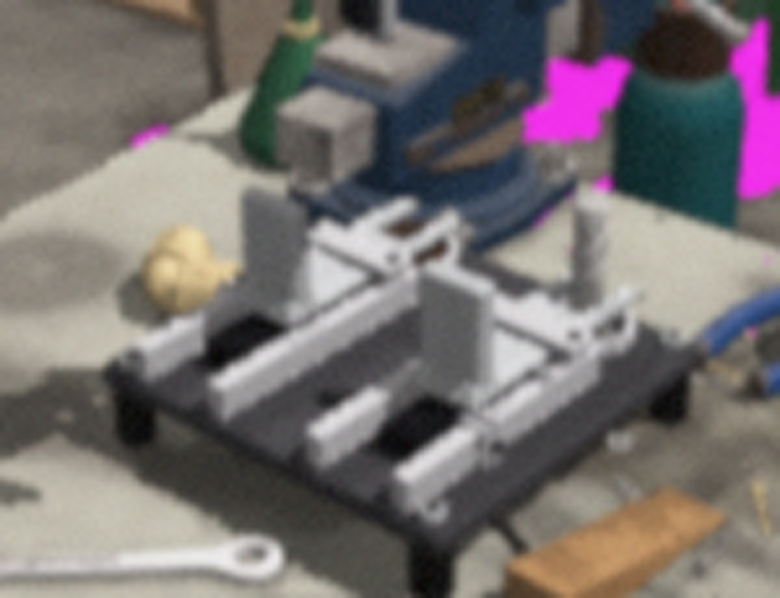

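The crop shows the scene unchanged and no arm in it. I'll look at the full views.

Run:
```python
from bench import ctrl
import cv2, numpy as np
X=np.array([.5605,-.293,.248])
ims=[]
for n in("scene","top"):
    i=ctrl.camera_info(n);q=i["intrinsics"]@(i["R"]@X+i["t"]);print(n,q[:2]/q[2]); ims.append(ctrl.read_camera(n))
cv2.imwrite("pics/both1.png",cv2.resize(np.hstack(ims),(800,300)))
```

```text
scene [289.39397639 148.20734504]
top [308.1404354  185.95698307]
```

View pics/both1.png

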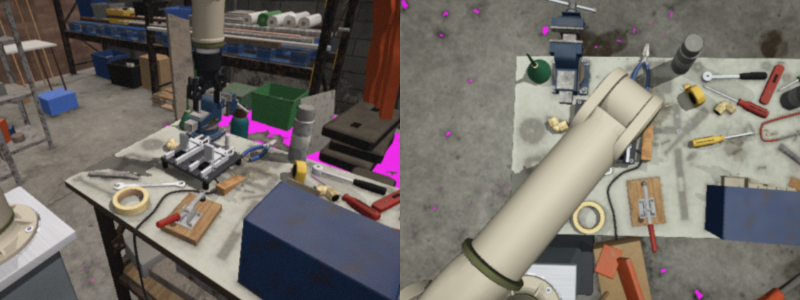

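The arm was simply above the crop; the gripper hangs over the right tab. While it descends I'll also refine the pointer-to-mark distance from the saved top image.

step_arm([
  [[-0.3,0,1,0,0,0,-1],[0,0,1,0,0,0,-1],[0,0,1,0,0,0,-1],[0,0,1,0,0,0,-1],[0,0,1,0,0,0,-1],[0,0,1,0,0,0,-1],[0,0,0,0,0,0,-1],[0,0,0,0,0,0,-1]],
])

```text
clock: 5.85
position: [0.5607, -0.2988, 0.1287]
tcp_rot: [-180.0, -0.0, 86.4]
contact_force: [0.3, -0.1, 0.6]
finger_gap: 1.002
finger_force: 0.0
```

Run:
```python
from h import *
import cv2
g=cv2.imread("pics/top0.png",0).astype(np.float32)
o=np.array([.59402,-.24671]);a=np.radians(-3.69);R2=np.array([[np.cos(a),-np.sin(a)],[np.sin(a),np.cos(a)]])
i=ctrl.camera_info("top")
xs=np.arange(-.064,.014,.002);ys=[-.074,-.077,-.080,-.083,-.086,-.089]
for x in xs:
    v=[]
    for y in ys:
        q=i["intrinsics"]@(i["R"]@np.r_[o+R2@[x,y],.063]+i["t"]);v.append(cv2.remap(g,np.float32([[q[0]/q[2]]]),np.float32([[q[1]/q[2]]]),cv2.INTER_CUBIC)[0,0])
    print(round(x*1000),np.round(v).astype(int))
```

```text
-64 [143 220 233 213 129  76]
-62 [141 219 234 213 126  76]
-60 [132 215 234 211 123  75]
-58 [124 212 234 210 122  75]
-56 [122 212 233 208 124  75]
-54 [118 210 226 199 131  82]
-52 [126 203 212 190 154 107]
-50 [144 198 202 197 189 145]
-48 [153 189 195 197 196 152]
-46 [138 165 168 167 161 128]
-44 [129 155 165 160 153 120]
-42 [147 179 185 182 175 135]
-40 [165 195 202 198 182 136]
-38 [172 201 210 198 154 109]
-36 [170 202 214 195 129  86]
-34 [162 201 217 194 120  77]
-32 [150 199 217 194 116  74]
-30 [146 194 217 191 116  73]
-28 [166 192 216 194 119  73]
-26 [182 194 218 199 124  75]
-24 [185 197 224 205 129  76]
-22 [182 203 231 210 130  76]
-20 [179 207 233 214 132  76]
-18 [182 209 233 220 140  78]
-16 [189 211 233 222 142  78]
-14 [192 212 233 220 138  77]
-12 [192 214 233 218 131  75]
-10 [192 216 233 215 127  74]
-8 [197 217 233 213 125  74]
-6 [199 203 220 204 125  74]
-4 [195 177 186 182 117  74]
-2 [197 168 166 162 115  78]
0 [213 200 202 187 135  87]
2 [214 208 222 208 146  88]
4 [206 202 226 213 140  80]
6 [197 197 226 210 132  76]
8 [192 195 225 207 127  76]
10 [185 181 214 204 126  75]
12 [171 148 192 202 130  75]
```

Mark is at fixture x ≈ −44.6 mm and the pointer at ≈ +0.5 mm, so the draw is about 45 mm.

step_arm([
  [[0,0,0.8,0,0,0,-1],[0,0,0.7,0,0,0,-1],[0,0,0,0,0,0,0.3],[0,0,0,0,0,0,1],[0,0,0,0,0,0,1],[0,0,0,0,0,0,1],[0,0,0,0,0,0,1],[0,0,0,0,0,0,1]],
])

```text
clock: 6.65
position: [0.5609, -0.2997, 0.0989]
tcp_rot: [179.9, 0.0, 86.4]
contact_force: [0.3, -0.5, 1.4]
finger_gap: 0.132
finger_force: 59.2
```

step_arm([
  [[0,0,0,0,0,0,1],[0,0,0,0,0,0,1],[0,0,0,0,0,0,1],[0,0,0,0,0,0,1]],
])

```text
clock: 7.05
position: [0.5609, -0.2997, 0.0988]
tcp_rot: [179.9, 0.0, 86.4]
contact_force: [1.1, -0.0, 5.3]
finger_gap: 0.133
finger_force: 59.6
```

step_arm([
  [[0,-0.45,0,0,0,0,1],[0,-0.45,0,0,0,0,1],[0,-0.45,0,0,0,0,1],[0,-0.45,0,0,0,0,1],[0,-0.45,0,0,0,0,1],[0,0,0,0,0,0,1],[0,0,0,0,0,0,1],[0,0,0,0,0,0,1]],
])

```text
clock: 7.85
position: [0.5177, -0.297, 0.0989]
tcp_rot: [179.8, 0.1, 86.4]
contact_force: [9.2, -2.4, -1.1]
finger_gap: 0.134
finger_force: 59.2
```

Run:
```python
from bench import ctrl
import cv2, numpy as np
im=ctrl.read_camera("scene"); cv2.imwrite("pics/full2.png",im)
a=im[185:255,240:340]; cv2.imwrite("pics/s2.png",cv2.resize(a,None,fx=8,fy=8,interpolation=cv2.INTER_CUBIC))
o=np.array([.59402,-.24671]);t=np.radians(-3.69);R2=np.array([[np.cos(t),-np.sin(t)],[np.sin(t),np.cos(t)]])
i=ctrl.camera_info("scene")
for f in ([-.0446,-.088],[-.0446,-.076],[0,-.08]):
    q=i["intrinsics"]@(i["R"]@np.r_[o+R2@f,.063]+i["t"]);print(f,(q[:2]/q[2]-[240,185])*8)
s=ctrl.get_state();print(R2.T@(s["position"][:2]-o))
```

```text
[-0.0446, -0.088] [467.45073788 367.51662179]
[-0.0446, -0.076] [434.42064238 352.09647279]
[0, -0.08] [541.15808415 292.08096103]
[-0.0729146 -0.0550376]
```

View pics/s2.png

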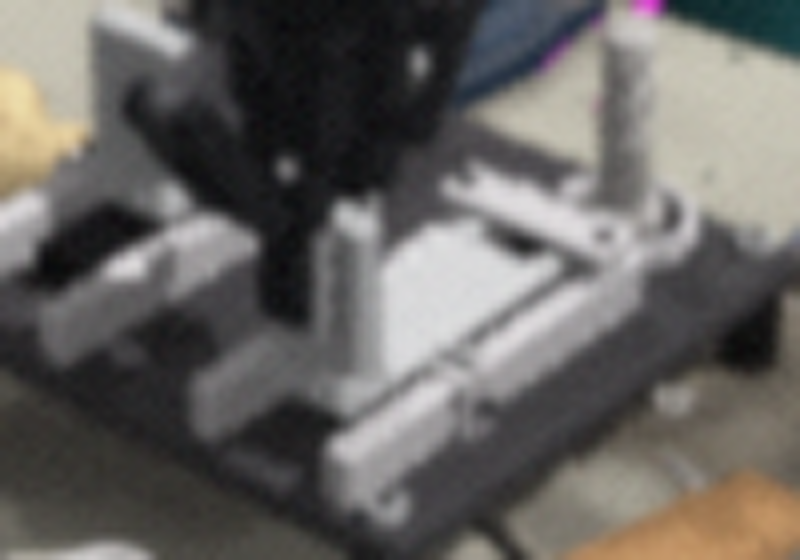

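Drawn 43.3 mm, with 9.5 N of spring force felt; the pointer meets the clip near (460,370). I'll add 1.5 mm and compare brightness along the clip before and after.

step_arm([
  [[0,-0.08,0,0,0,0,1],[0,0,0,0,0,0,1],[0,0,0,0,0,0,1],[0,0,0,0,0,0,1]],
])

```text
clock: 8.3
position: [0.5162, -0.2969, 0.0989]
tcp_rot: [179.8, 0.1, 86.4]
contact_force: [9.1, -3.1, -0.9]
finger_gap: 0.131
finger_force: 59.2
```

Run:
```python
from bench import ctrl
import cv2, numpy as np
b=np.mean([ctrl.read_camera("scene") for _ in range(4)],0).astype(np.uint8); cv2.imwrite("pics/full3.png",b)
ims=[cv2.resize(x[218:243,284:309],(390,390),interpolation=cv2.INTER_CUBIC) for x in (cv2.imread("pics/scene0.png"),b)]
cv2.imwrite("pics/cmp.png",np.hstack(ims))
o=np.array([.59402,-.24671]);t=np.radians(-3.69);R2=np.array([[np.cos(t),-np.sin(t)],[np.sin(t),np.cos(t)]])
s=ctrl.get_state();print(R2.T@(s["position"][:2]-o),s["contact_force"],s["finger_force"])
```

```text
[-0.07441838 -0.05503941] [ 9.24451442 -3.51642132 -0.99011246] 59.2201566696167
```

View pics/cmp.png

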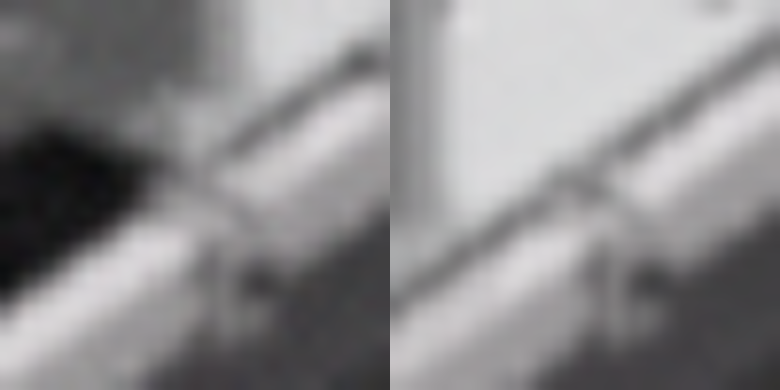

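The pointer lies at the mark line to within about 1–2 mm, by the images and the measured 44.8 mm draw. The grip holds at 59 N and the bolt stands, so I'm handing in.

```bash
python3 -c "
from bench import ctrl
print(ctrl.finish_job())"
```

```text
the job is handed in; nothing more can be done
None
```

The bolt is in the right nest. I drew the right keeper out 44.8 mm against an estimated 45 mm to its mark line and handed the job in with the gripper still holding it; the left keeper and the bystanders were not touched, and no verdict came back.

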